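# Ratchet a welding clamp tight

### The job

Clamp the steel part for welding: take the ratchet wrench from its rest, set its socket fully down over the square head of the clamp screw and, without taking it off the head, swing the handle to and fro between the two pillars (clockwise drives, the way back slips) until the jaw holds the part firmly, that is until the torque has risen by about 0.3 N m above that of the free-running screw; more than about 0.5 N m above damages the part. Then lift the wrench off and lay it (not drop it) back on its rest the way it lay, and leave the part and the other things where they are.

Things in the scene. Friction and masses are not known exactly. Their poses are not given: they have to be found in the camera images.
- fixture: Clamp fixture, fixed to the bench; place and yaw vary. Origin: underside, on the vertical screw axis; x points from the screw to the part. Dark steel base 200 x 130 x 15 mm (x -65 to +135, y +-65); grey column 40 x 46 mm with a collar, up to z 67; the screw head stands on it. The wrench handle belongs on the fixture's -x side, between two pillars, and can swing 38 degrees (0.66 rad) either way from -x.
- pillar_left (a point): Top centre of one of the two upright steel pillars (12 mm diameter, top 115 mm above the bench), 52 mm from the screw axis, at fixture x -27.6, y +44.1 mm. The wrench's neck (24 mm wide between its head and bar) meets it at 38 degrees from the fixture's -x.
- pillar_right (a point): The same for the other pillar, at fixture x -27.6, y -44.1 mm.
- screw_head (a point): Top of the square head of the captive clamp screw, on its axis, 84 mm above the bench; z up, x normal to a flat (same every 90 degrees; at the start along the fixture's x). Square 24 x 24 mm from z 67 to 79.5, stepped in to 21.5 x 21.5 mm up to z 84, then a blunt cone 5 mm high (21 to 12 mm diameter) that helps a socket on. The head keeps its height as it turns.
- screw_corner (a point): One corner of the square head, 79.5 mm above the bench, 17 mm from the screw axis; turns with the screw.
- screw (a joint): Angle of the clamp screw in rad, 0 at the start, growing clockwise from above (tightening), stop at 3.4. The jaw sinks 4 mm per rad. Running free it takes up to 0.5 N m (a steady reading after a stop may be only 0.15 to 0.35) and it stays where it is left. With the pad on the part the torque rises by about 1 N m per rad: a jaw force of F newtons adds 0.004 F N m.
- jaw: Aluminium jaw guided on the column, driven straight down by the screw; its arm carries a stiffly sprung steel pad of 20 mm diameter, 75 mm from the screw axis along the fixture's x. Its origin is the fixture's origin at the start and sinks with it.
- pad_face (a point): Centre of the pad's underside, 52 mm above the bench at the start.
- part: Loose steel part to be clamped: plate 56 x 76 x 10 mm with a round boss (42 mm diameter, 6 mm high) on top, 0.4 kg. Origin: centre of its underside. It lies on a packing block, its boss 6 to 8 mm below the pad at the start (varies): the screw turns 1.5 to 2.0 rad before the pad touches, then about 0.3 rad more.
- wrench: Steel ratchet wrench, about 0.4 kg. Origin: on the socket axis, level with the socket's lower rim. Handle along -x: bar 16 mm wide, 16 mm high, centre line 30 mm above the rim, ending 169 mm from the axis; head 48 mm diameter, z 20 to 40 mm. Clockwise (from above) it takes the socket along after up to 24 degrees of dead travel (one tooth); anticlockwise it slips with under 0.1 N m.
- wrench_grip (a point): Where to hold the handle: centre of the bar, 100 mm from the socket axis; x along the handle towards the head, y across it, z up. The centre of mass lies about 55 mm nearer the head.
- socket_mouth (a point): Centre of the socket's open lower rim; x normal to an inner flat (same every 90 degrees; at the start within 0.4 rad of the handle's line). Square hole 26.4 mm wide, 17.5 mm deep, outside 44 mm diameter. About 6 degrees of play either way on the screw head. Fully seated, its floor rests on the tip of the screw's cone and this point is 12.5 mm below point screw_head.
- rest: Rest of the wrench, fixed, on either side of the fixture. Origin: underside, below the place of the socket axis. Grey plate 205 x 70 x 6 mm (x -170 to +35), black block 22 x 60 mm, top 28 mm above the bench, at x -150. The socket stands on the plate at the origin, the handle lies along the rest's -x on the block, centre line 36 mm above the bench.
- insert: Bystander: loose steel insert 40 x 30 x 28 mm in a grey open tray 160 x 110 x 30 mm on the other side of the fixture. Leave it.
- jar: Bystander: amber glass jar, 48 mm diameter, 55 mm high. Leave it.
- vee: Bystander: steel vee block 50 x 45 x 37 mm. Leave it.
Mind the look-alikes: they are no part of the job. Leave any turquoise or yellow look-alike of the part alone.

How it is judged:
By the outcome, as a careful person would: the job done as asked, in the order asked, and still so for the second after the job is handed in, with the robot touching nothing.
It also fails if it takes over 69 s, if anything falls off the work surface, if the arm or the gripper's body presses on something with over 40 N, if the wrist force passes 120 N, or if a joint passes its speed limit or range.

### The arm

A 6-joint arm with a two-finger parallel gripper is mounted at the origin on the work surface. World frame = base frame: x ahead of the robot, y to its left, z up, the work surface at z = 0. Lengths are in m, angles in rad, forces in N, time in s.
With the tool pointing down it reaches from about 0.275 to 0.875 m from the base axis. Payload 12.5 kg.
Tool frame: the origin (TCP) lies on the centre line of the jaws, within the pads' length; the fingertips stand r.finger_overhang ahead of it and the grasp point (between the pads) lies 3 mm ahead of it (r.finger_overhang is the distance from the TCP to the fingertips, in m); z points along the fingers, y is the line along which they close (so a half turn about z gives the same grasp; the last joint's range is limited). The gripper opens to 85 mm and grips with 20 to 120 N. Pads are 22 mm wide; open, the fingers measure 114 mm over their backs; the gripper's body (76 mm by 85 mm) begins 54 mm behind the grasp point. The pads swing forward as they close: fully open they stand 13 mm farther back than shut.
Start: joints at [-0.085, 0.351, 1.652, -0, 1.139, -0.085], TCP at [0.55, 0, 0.253] pointing down, gripper open.
Joint ranges: [-2.75, 2.75], [-0.79, 2.1], [0.01, 2.65], [-1.57, 4.71], [0.07, 3.14], [-2.87, 2.87]. Speed limits (rad/s): [2.22, 2.22, 2.79, 3.14, 3.14, 3.14].

### API

Orientations are given as a unit quaternion [x, y, z, w].
In Python, from cell import r, optics gives the robot as it stands. The module is installed in compiled form; this text tells all that it offers. Calls block until the motion is done:
- r.move_to(position, orientation): joint-space move of the TCP to a pose.
- r.move_linear(position, rot=None, vel=0.15): straight line of the TCP; rot=None keeps the orientation; vel is the mean speed in m/s.
- r.set_joints(angles): joint-space move.
- r.set_gripper(opening, squeeze=None): opening from 0.0 (shut) to 1.0 (fully open); squeeze is the grip in N (None keeps the last); returns when the fingers have stopped.
- r.sleep(seconds).
- r.inverse_kinematics(position, orientation): joint angles nearest the present ones, or None.
- optics.get_image(name): name is "scene" or "side" or "wrist"; returns a dict with "pixels" (400x640x3 uint8, red, green, blue), "depth" (400x640 float32, m along the optical axis (not along the pixel's ray), 0 where there is no reading), "fx", "fy", "cx", "cy" (pixels), "camera_from_world" (4x4, takes a point from world to camera coordinates); the wrist camera has in their place "mount" (4x4, takes a point from camera to tool coordinates, whose origin is the TCP and whose axes are the flange's). Camera axes: x right, y down, z forward; pixel columns grow to the right and rows downward; lengths in m; the calibration is good to about 2 mm. A picture is of the moment at which its call begins: read the wrist's pose just before it.
A pose or a line that the arm cannot do raises r.PlanningError and nothing moves.
- r.hand_in(): hands the job in, once; it reports no verdict.
Readings, each from a call of its own:
- r.current_t(): time.
- r.current_q(): joint angles.
- r.current_qvel(): joint speeds.
- r.current_effort(): joint torques, N m.
- r.current_tool_pos(): TCP position.
- r.current_ee_rot(): TCP orientation.
- r.current_contact_force(): force on the tool from outside, world axes, zero at the start.
- r.current_torque(): the same for the moment, N m.
- r.current_opening(): opening from 0.0 (shut) to 1.0 (fully open).
Only numpy, scipy, OpenCV 4.12 (cv2) and the standard library are available. Lean on these libraries where they do the work, as an engineer would, in place of code of your own. Each camera call takes 0.05 s, during which the arm holds its last target. There are 200 camera calls.

## Working session

There is one attempt and no reset: what is moved stays moved. The work goes in short steps, each a Python script; the robot and the scene stay as the last script left them, time stands still between calls to the robot, and variables do not carry over. Pictures are saved under pics/ and viewed, on a budget of 10 in all, crops included, one or two more only if the job needs it, and the job is handed in when it is done.

```bash
mkdir -p pics; cat > h.py <<'E'
import numpy as np, cv2
from cell import r, optics
from scipy.spatial.transform import Rotation as R
def shot(name,fn=None):
    p=np.array(r.current_tool_pos()); q=np.array(r.current_ee_rot())
    im=optics.get_image(name)
    if 'mount' in im:
        T=np.eye(4);T[:3,:3]=R.from_quat(q).as_matrix();T[:3,3]=p
        W=T@np.array(im['mount'])
    else: W=np.linalg.inv(np.array(im['camera_from_world']))
    im['W']=W
    v,u=np.mgrid[0:400,0:640]; d=im['depth']
    P=np.stack([(u-im['cx'])/im['fx']*d,(v-im['cy'])/im['fy']*d,d,np.ones_like(d)],-1)@W.T
    im['P']=P[...,:3]; im['P'][d==0]=np.nan
    if fn: cv2.imwrite('pics/'+fn+'.png',im['pixels'][...,::-1]); np.savez('pics/'+fn+'.npz',P=im['P'],px=im['pixels'],W=W,K=[im['fx'],im['fy'],im['cx'],im['cy']])
    return im
def proj(im,p):
    c=np.linalg.inv(im['W'])@np.r_[p,1]; return c[0]/c[2]*im['fx']+im['cx'],c[1]/c[2]*im['fy']+im['cy']
def down(yaw): # tool z down, tool x at world yaw
    return (R.from_euler('z',yaw)*R.from_euler('x',np.pi)).as_quat()
E
python3 - <<'E'
from h import *
a=shot('scene','scene');b=shot('side','side');c=shot('wrist','wrist0')
cv2.imwrite('pics/both.png',np.vstack([cv2.resize(x['pixels'][...,::-1],(480,300)) for x in (b,c)]))
print(r.current_t(),r.finger_overhang,r.current_ee_rot(),a['W'],b['W'],c['mount'] if 'mount' in c else 0)
E
```

```text
0.15 0.022 [ 7.07112169e-01  7.07101262e-01 -2.80499612e-04 -3.25613200e-04] [[-7.53520649e-01  3.81897815e-01 -5.35126798e-01  1.22240933e+00]
 [ 6.57424188e-01  4.38043025e-01 -6.13116421e-01  6.53681311e-01]
 [ 2.60740002e-04 -8.13801184e-01 -5.81143325e-01  7.04790325e-01]
 [ 0.00000000e+00  0.00000000e+00  0.00000000e+00  1.00000000e+00]] [[-0.67281635 -0.37682253  0.63664978  0.0505282 ]
 [-0.73939142  0.31357719 -0.59579332  0.57226592]
 [ 0.0248695  -0.87159287 -0.48959921  0.56230283]
 [ 0.          0.          0.          1.        ]] [[-4.98257892e-04 -9.51718994e-01 -3.06970206e-01  7.87346358e-02]
 [ 9.99999594e-01 -2.43541468e-04 -8.68079843e-04 -7.12210268e-04]
 [ 7.51408101e-04 -3.06970514e-01  9.51718729e-01 -1.19724153e-01]
 [ 0.00000000e+00  0.00000000e+00  0.00000000e+00  1.00000000e+00]]
```

View pics/scene.png

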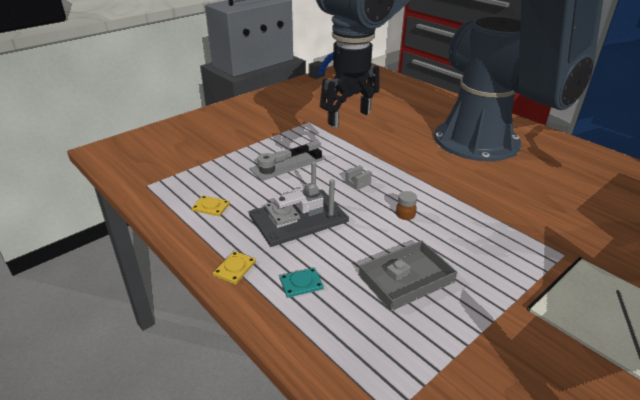

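View pics/both.png

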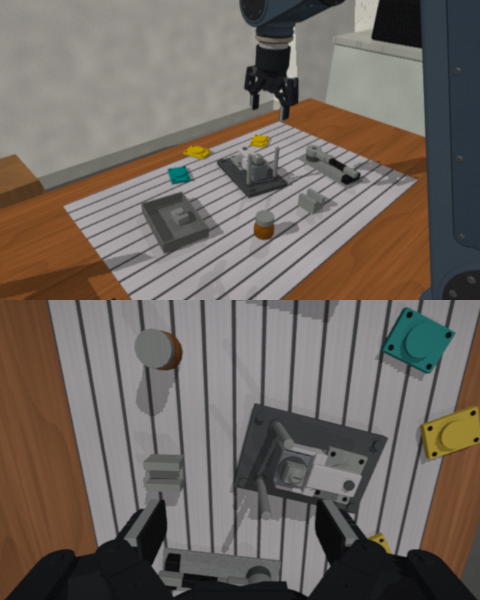

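```bash
python3 - <<'E'
import numpy as np
d=np.load('pics/scene.npz');P=d['P']
for n,(u,v) in dict(head=(266,158),handle=(318,150),screw=(312,189),pillA=(332,181),pillB=(314,163),vee=(358,178),jar=(406,196),pad=(285,203)).items():
    print(n,np.nanmedian(P[v-1:v+2,u-1:u+2].reshape(-1,3),0).round(3))
E
```

```text
head [ 0.581 -0.263  0.046]
handle [ 0.43  -0.226  0.028]
screw [ 0.62  -0.035  0.082]
pillA [0.598 0.008 0.115]
pillB [ 0.578 -0.076  0.114]
vee [ 0.455 -0.046  0.036]
jar [0.451 0.101 0.056]
pad [ 0.689 -0.046  0.068]
```

```bash
python3 - <<'E'
from h import *
q=r.current_ee_rot()
r.move_to([0.63,-0.09,0.26],q); r.sleep(.2); a=shot('wrist','fix')
r.move_to([0.51,-0.29,0.24],q); r.sleep(.2); b=shot('wrist','wre')
print(r.current_t(),a['fx'],a['fy'])
cv2.imwrite('pics/v2.png',np.vstack([cv2.resize(x['pixels'][20:320,80:,::-1],(560,300)) for x in (a,b)]))
E
```

```text
2.1333 342.7865296013927 342.7865296013927
```

View pics/v2.png

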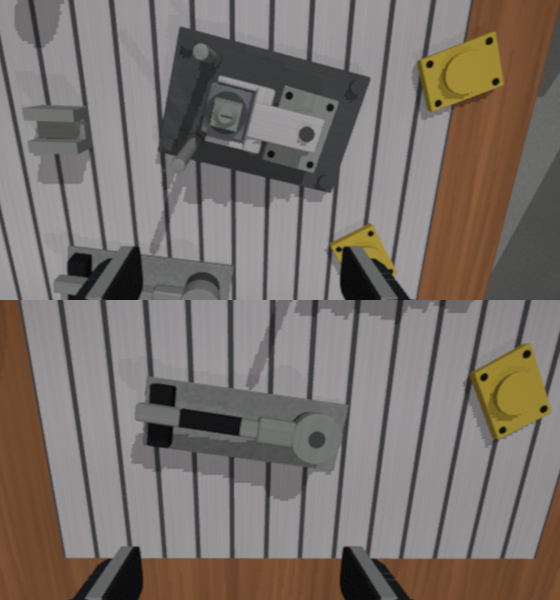

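```bash
cat > meas.py <<'E'
from h import *
def sel(P,c,rad,z0,z1):
    m=(np.hypot(P[...,0]-c[0],P[...,1]-c[1])<rad)&(P[...,2]>z0)&(P[...,2]<z1); return P[m]
def mec(X):
    (c,rr)=cv2.minEnclosingCircle((X[:,:2]*1000).astype(np.float32)); return np.round(np.r_[c,rr],1)
def rect(X): 
    return cv2.minAreaRect((X[:,:2]*1000).astype(np.float32))
E
python3 - <<'E'
from meas import *
P=np.load('pics/fix.npz')['P'];Q=np.load('pics/wre.npz')['P']
for c in [(0.598,.008),(.578,-.076)]:
    X=sel(P,c,.03,.110,.13);print('pillar',len(X),X.mean(0)*1000,mec(X))
for z0,z1 in [(.085,.095),(.0815,.0855),(.077,.0815)]:
    X=sel(P,(.62,-.035),.03,z0,z1); 
    if len(X)>5:print('head',z0,len(X),X.mean(0)*1000,mec(X),rect(X))
X=sel(P,(.65,-.04),.2,.009,.02);print('base',rect(X),np.median(X[:,2]))
for c in np.arange(.05,.08,.002): print(round(c,3),len(sel(P,(.62,-.035),.12,c,c+.002)),end='; ')
print()
for nm,A in(('wre',Q),('fix',P)):
    X=sel(A,(.581,-.255),.04,.042,.052);print(nm,'whead',len(X),X.mean(0)*1000,mec(X) if len(X) else 0)
X=sel(Q,(.50,-.24),.2,.003,.0095);print('plate',rect(X),len(X),np.median(X[:,2]))
X=sel(Q,(.49,-.24),.075,.038,.050);c=X.mean(0);u=np.linalg.svd(X[:,:2]-c[:2],full_matrices=False)[2][0];print('bar',c*1000,np.degrees(np.arctan2(u[1],u[0])))
X=sel(Q,(.43,-.22),.05,.0255,.032);print('block',rect(X))
E
```

```text
pillar 227 [598.87158063   3.73466053 113.79020452] [598.5   3.7   6. ]
pillar 170 [577.8114536  -81.12466712 113.71116109] [577.6 -81.5   5.9]
head 0.085 333 [614.73199517 -45.24881609  87.30847508] [614.1 -44.7  10.1] ((614.5210571289062, -45.25240707397461), (17.348186492919922, 18.258113861083984), 12.740957260131836)
head 0.0815 336 [614.8546726  -44.997235    83.59288459] [614.5 -45.8  14.7] ((614.6279296875, -45.56876754760742), (21.579160690307617, 21.46603775024414), 76.02253723144531)
head 0.077 140 [615.46011829 -42.96112484  78.75750814] [614.7 -45.8  16.5] ((614.5595703125, -45.618690490722656), (24.145231246948242, 23.946516036987305), 76.03714752197266)
base ((652.222900390625, -39.24131774902344), (251.59730529785156, 362.1432800292969), 65.68132019042969) 0.014078143475469318
0.05 37; 0.052 35; 0.054 34; 0.056 46; 0.058 104; 0.06 624; 0.062 647; 0.064 670; 0.066 642; 0.068 1950; 0.07 286; 0.072 118; 0.074 20; 0.076 38; 0.078 115; 
wre whead 2386 [ 574.20112668 -268.07628068   44.88695765] [ 570.8 -266.5   32.3]
fix whead 1338 [ 574.41384892 -267.01272305   44.79459824] [ 571.3 -265.    32.3]
plate ((502.90118408203125, -229.03126525878906), (373.0702209472656, 189.32298278808594), 1.6795088052749634) 7056 0.005074611527444373
bar [ 492.99342061 -256.01111061   43.24589755] -8.21326995357077
block ((446.18341064453125, -247.9044952392578), (48.64122009277344, 51.896854400634766), 82.16860961914062)
```

```bash
cat >> meas.py <<'E'
def wrench(P,c0,z0,z1,th0):
    "head centre and handle angle (towards head) from points of its top"
    th=th0;c=np.array(c0)
    for _ in range(6):
        u=np.array([np.cos(th),np.sin(th)]);n=np.array([-u[1],u[0]])
        X=P[(P[...,2]>z0)&(P[...,2]<z1)][:,:2]-c; s=X@u;t=X@n
        b=(s>-160)&(s<-50/1e3)&(s>-.16)&(abs(t)<.02)
        bins=np.arange(-.155,-.06,.005);ctr=[];ss=[]
        for k in bins:
            m=b&(s>=k)&(s<k+.005)
            if m.sum()>8: ctr.append((t[m].max()+t[m].min())/2);ss.append(k+.0025)
        a,o=np.polyfit(ss,ctr,1)
        h=(np.hypot(s,t)<.035)&(s>-.012)
        ds=s[h].max()-.024; dt=(t[h].max()+t[h].min())/2
        c=c+u*ds+n*dt; th=th+np.arctan(a)
    return c,th,o,len(ss)
E
python3 - <<'E'
from meas import *
Q=np.load('pics/wre.npz')['P']
c,th,o,n=wrench(Q,(.58,-.269),.038,.052,np.radians(-8.2));print(c*1000,np.degrees(th),o*1000,n)
u=np.array([np.cos(th),np.sin(th)]);m=np.array([-u[1],u[0]])
D=Q[...,:2]-c;S=D@u;T=D@m
k=(abs(T)<.06)&(S>-.2)&(S<.06)&(Q[...,2]>.003)&(Q[...,2]<.008)
print('plate s',np.percentile(S[k],[.5,99.5])*1000,'t',np.percentile(T[k],[.5,99.5])*1000,rect(np.stack([S[k],T[k]],1)))
k=(abs(T)<.04)&(S>-.175)&(S<-.13)&(Q[...,2]>.023)&(Q[...,2]<.032);print('block',np.percentile(S[k],[1,99])*1e3,np.percentile(T[k],[1,99])*1e3)
# plan: reachability
q=r.current_q()
for flip in (0,np.pi):
    g=c-.1*u
    print(flip,r.inverse_kinematics([*g,.039],down(th+flip)))
    A=np.array([.6149,-.0455])
    for a in (-40,0,40):
        w=-.244+np.radians(a);print(a,np.round(r.inverse_kinematics([*(A-.1*np.array([np.cos(w),np.sin(w)])),.105],down(w+flip)),2))
E
```

```text
[ 578.52605159 -269.39721159] -8.513351100198097 -0.029591333918344835 19
plate s [-168.38105845   34.36789093] t [-37.90341143  32.35383573] ((-67.28580474853516, 8.593467712402344), (205.13259887695312, 93.43963623046875), 0.7267521619796753)
block [-159.94162985 -138.20627455] [-33.04753653  25.71302981]
0 [-5.73732555e-01  6.50673341e-01  1.80487120e+00 -4.44089210e-16
  6.86048116e-01  1.14564978e+00]
-40 [-0.02  0.56  1.75 -0.    0.83  2.49]
0 [-0.13  0.5   1.85 -0.    0.79  1.68]
40 [-0.26  0.52  1.81 -0.    0.8   0.86]
3.141592653589793 [-0.57373255  0.65067334  1.8048712   0.          0.68604812 -1.99594287]
-40 [-0.02  0.56  1.75  0.    0.83 -0.65]
0 [-0.13  0.5   1.85  0.    0.79 -1.46]
40 [-0.26  0.52  1.81  0.    0.8  -2.28]
```

```bash
python3 - <<'E'
from meas import *
c=np.array([.5785,-.2694]);th=np.radians(-8.51);u=np.array([np.cos(th),np.sin(th)])
g=c-.1*u;o=down(th)
r.move_to([*g,.12],o); r.move_linear([*g,.039],vel=.12)
f0=np.array(r.current_contact_force())
r.set_gripper(0.0,squeeze=100); print('open',r.current_opening(),r.current_tool_pos(),np.array(r.current_contact_force())-f0)
r.move_linear([*g,.25],vel=.2); r.sleep(.2)
print(r.current_opening(),r.current_contact_force(),r.current_torque(),r.current_t(),r.current_q())
a=shot('wrist','held')
for nm in('scene','side'):
    im=shot(nm); cam=im['W'][:3,3]; best=[]
    print(nm,im['fx'],cam)
    rng=np.random.default_rng(0)
    for _ in range(2500):
        p=rng.uniform([.3,-.35,.3],[.75,.35,.6]); d=cam-p; 
        z=d/np.linalg.norm(d)+rng.normal(0,.35,3); z/=np.linalg.norm(z)
        x=np.cross(z,rng.normal(0,1,3));x/=np.linalg.norm(x)
        m=R.from_matrix(np.stack([x,np.cross(z,x),z],1))
        s=p+.1*x+.03*z; d=cam-s;D=np.linalg.norm(d); cz=d@z/D
        if (im['W'][:3,2]@(-d))/D<.85 or cz<.6 or s[2]<.2: continue
        uv=proj(im,s)
        if not(40<uv[0]<600 and 40<uv[1]<360): continue
        try:q=r.inverse_kinematics(p,m.as_quat())
        except Exception: q=None
        if q is None: continue
        best.append((cz*im['fx']*.0264/D-2*np.abs(np.array(q)-r.current_q()).max(),cz,D,p,m.as_quat(),np.round(q,2)))
    best.sort(key=lambda t:-t[0])
    for b in best[:4]: print(b)
E
```

```text
open 0.16583815687758252 [ 0.47967617 -0.25468192  0.03940238] [-2.14712784 -0.32334695  5.32003749]
0.16820691649403527 [ 0.76488957  0.02416378 -4.73515626] [ 0.04254166  0.29565552 -0.00199612] 6.55 [-5.73767553e-01  3.42613033e-01  1.67431251e+00 -1.25194309e-06
  1.12619663e+00  1.14554963e+00]
scene 487.32652165026826 [1.22240933 0.65368131 0.70479033]
(np.float64(16.303644755006133), np.float64(0.8618373853595332), np.float64(0.5288271040635654), array([0.7470092 , 0.3403761 , 0.49485007]), array([-0.45181275,  0.07075214, -0.14606972,  0.87722461]), array([0.15, 0.77, 1.32, 2.33, 1.54, 0.87]))
(np.float64(15.166854113494992), np.float64(0.9778806579992795), np.float64(0.6168574497587139), array([0.71687366, 0.23872404, 0.56664813]), array([-0.06411885,  0.49117959,  0.45697103,  0.73878878]), array([0.11, 0.44, 1.67, 2.61, 1.2 , 2.52]))
(np.float64(14.948277222942004), np.float64(0.9828321291694078), np.float64(0.63740559952918), array([0.74892178, 0.32116536, 0.32599912]), array([-0.54953464, -0.00617756, -0.51417286,  0.65848294]), array([ 0.16,  0.85,  1.56,  2.44,  1.42, 
[... 605 characters left out ...]
(0.9447336472323214), np.float64(0.3107171393797791), array([0.31194794, 0.30818032, 0.50349101]), array([-0.45397538, -0.16786262,  0.63161387,  0.60563389]), array([0.34, 0.51, 1.76, 1.59, 2.53, 1.59]))
(np.float64(27.07463628114941), np.float64(0.9675517753637878), np.float64(0.39706333342598493), array([0.3558274 , 0.28996223, 0.39011839]), array([-0.47246118, -0.51310108,  0.12119815,  0.70627099]), array([0.2 , 0.54, 1.66, 1.04, 2.21, 0.11]))
(np.float64(26.885011496520725), np.float64(0.9825945017574647), np.float64(0.3984642030321765), array([0.30086281, 0.27299691, 0.40041917]), array([-0.50050821,  0.1762421 ,  0.74152079,  0.41058151]), array([0.14, 0.53, 2.02, 1.35, 2.27, 2.06]))
```

```bash
python3 - <<'E'
from h import *
q=r.inverse_kinematics([0.33014378, 0.34784337, 0.54120823],[ 0.61329088,  0.26039675, -0.56284695, -0.48915349]);print(q,r.current_q())
r.set_joints(q); r.sleep(.2)
im=shot('side','sock'); p=np.array(r.current_tool_pos());m=R.from_quat(r.current_ee_rot()).as_matrix()
for s,l in((.1,.033),(0,.0)):
    pass
c=p+m@np.array([.1,0,.033]);uv=proj(im,c);print(uv,r.current_t(),r.current_opening())
# rectified view of rim plane: tool x right, tool y down
h=.035;pts=[p+m@np.array([.1+a*h,b*h,.033]) for a,b in((-1,-1),(1,-1),(1,1),(-1,1))]
src=np.float32([proj(im,x) for x in pts]);M=cv2.getPerspectiveTransform(src,np.float32([[0,0],[500,0],[500,500],[0,500]]))
cv2.imwrite('pics/rect.png',cv2.warpPerspective(im['pixels'][...,::-1],M,(500,500),flags=cv2.INTER_CUBIC))
E
```

```text
[0.37951863 0.46799606 1.43096099 1.35362806 2.43342054 1.64895725] [-5.73749561e-01  3.42008040e-01  1.67382819e+00  3.73339943e-05
  1.12630526e+00  1.14560221e+00]
(np.float64(166.62561431692183), np.float64(57.879455001086455)) 9.4 0.16847011319471272
```

View pics/rect.png

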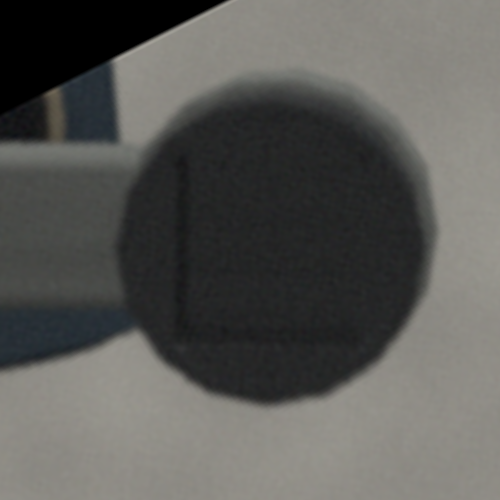

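```bash
cat >> meas.py <<'E'
YAW=-0.2435; A=np.array([.6149,-.0455])
E
python3 - <<'E'
from meas import *
u=np.array([np.cos(YAW),np.sin(YAW)])
L=.1015
g=A-L*u
r.move_to([*g,.30],down(YAW)); r.move_linear([*g,.165],vel=.15); r.sleep(.2)
p=np.array(r.current_tool_pos());im=shot('wrist','hover');print(p,r.current_t(),r.current_contact_force(),r.current_torque())
P=im['P'];zt=p[2]-.003+.010
c,th,o,n=wrench(P,p[:2]+L*u,zt-.012,zt+.006,YAW)
print('wrench',c*1e3,np.degrees(th-YAW),o*1e3,n,'L',np.linalg.norm(c-p[:2]))
for w in((.5987,.0037),(.5777,-.0813)):
    X=sel(P,w,.02,.108,.12)
    if len(X)>5: print('pillar',len(X),X.mean(0)*1e3,mec(X))
E
```

```text
[ 0.51668032 -0.02105748  0.16566401] 12.4583 [-0.17847956  0.16043736 -4.31559039] [0.07745018 0.3027183  0.02079746]
wrench [594.9185713  -40.37866055] 0.3309610455027701 0.5900108079269055 12 L 0.08058866160422076
pillar 527 [598.9652689    3.21740066 113.6674285 ] [598.9   3.9   6.1]
pillar 528 [578.04211884 -80.96635155 113.59736007] [577.6 -81.4   6.1]
```

View pics/hover.png

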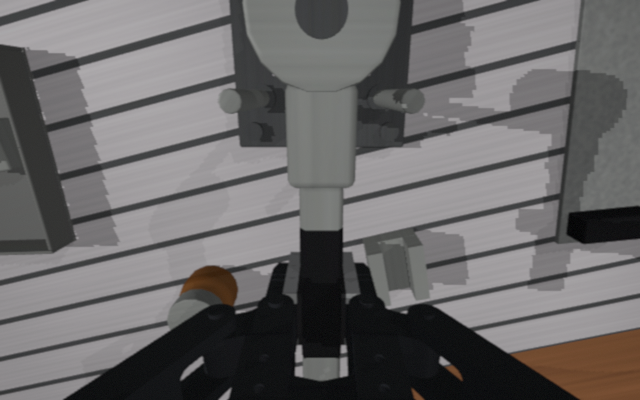

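```bash
python3 - <<'E'
from meas import *
from scipy.optimize import least_squares
for f,p0,u,z in(('hover',np.array([.51668,-.02106]),YAW,.1726),('held',None,np.radians(-8.51),.2572),('wre',np.array([.47968,-.25468]),np.radians(-8.51),.046)):
    d=np.load(f'pics/{f}.npz');P=d['P']
    if p0 is None: p0=np.array([.5785,-.2694])-.1*np.array([np.cos(u),np.sin(u)])
    U=np.array([np.cos(u),np.sin(u)]);n=np.array([-U[1],U[0]])
    D=P[...,:2]-p0;S=D@U;T=D@n
    m=(abs(P[...,2]-z)<.005)&(S>.06)&(abs(T)<.035)
    zz=np.median(P[...,2][m]); m&=abs(P[...,2]-zz)<.003
    B=[]
    for sg in(1,-1):
        for t in np.arange(.014,.0235,.0005):   # near edge in s for given lateral
            k=m&(abs(T*sg-t)<.0004)
            if k.sum()>2:B.append((S[k].min(),sg*t))
    for s in np.arange(.085,.108,.001):
        k=m&(abs(S-s)<.0005)
        if k.sum()>5:B+= [(s,T[k].max()),(s,T[k].min())]
    B=np.array(B)
    k=least_squares(lambda x:np.hypot(B[:,0]-x[0],B[:,1]-x[1])-x[2],[.1,0,.024],loss='soft_l1',f_scale=.0005)
    k2=least_squares(lambda x:np.hypot(B[:,0]-x[0],B[:,1]-x[1])-.024,[.1,0],loss='soft_l1',f_scale=.0005)
    print(f,len(B),zz,k.x*1e3,k2.x*1e3,k.cost)
E
```

```text
hover 78 0.17037824397696422 [101.10673917  -0.14248807  23.66959369] [101.6637774   -0.14702853] 1.1769413835810244e-06
held 78 0.25369328776612976 [100.82286323   0.10395384  23.51165872] [1.01653636e+02 9.27700586e-02] 1.511088175402584e-06
wre 84 0.0448704393154844 [100.03059837   0.11040905  23.15805954] [1.01431083e+02 7.99338661e-02] 4.59677120717004e-06
```

```bash
cat >> meas.py <<'E'
L=.1015
def at(a,z,vel=.1,L=L):
    "handle at angle a (rad, anticlockwise from fixture -x line), TCP height z"
    w=YAW+a; r.move_linear([*(A-L*np.array([np.cos(w),np.sin(w)])),z],down(w),vel)
def F(): return np.array(r.current_contact_force())
def torque():
    "moment about the screw axis, z"
    f=F();m=np.array(r.current_torque());d=np.array(r.current_tool_pos())[:2]-A
    return m[2]+d[0]*f[1]-d[1]*f[0], f
E
python3 - <<'E'
from meas import *
at(0,.128); r.sleep(.1); f0=F(); print(f0)
z=.128
while z>.1035:
    z-=.002 if z>.108 else .001
    at(0,z,.04); f=F()-f0
    print(round(z,4),np.round(r.current_tool_pos()[2],4),f.round(1),np.round(r.current_torque(),2))
    if f[2]>12: break
print(r.current_t())
E
```

```text
[-0.32789778 -0.18498484 -4.90453573]
0.126 0.1262 [0.6 0.1 0.9] [ 0.09  0.31 -0.  ]
0.124 0.1239 [-0.4  0.8  0.7] [0.14 0.36 0.01]
0.122 0.1219 [ 0.8 -0.1  0.5] [0.11 0.28 0.03]
0.12 0.1198 [0.1 0.8 0.2] [0.1  0.26 0.04]
0.118 0.1179 [ 0.4 -0.1  0.2] [0.03 0.31 0.01]
0.116 0.1159 [1.3 0.2 0.3] [ 0.11  0.34 -0.  ]
0.114 0.1139 [0.8 0.8 0.9] [ 0.01  0.32 -0.01]
0.112 0.1119 [0.7 0.2 0.2] [ 0.09  0.26 -0.  ]
0.11 0.1099 [-0.   0.6 -0.1] [ 0.06  0.28 -0.01]
0.108 0.1079 [ 0.2  0.9 -0.3] [0.02 0.29 0.05]
0.107 0.107 [-0.8  0.5  0.2] [ 0.11  0.36 -0.04]
0.106 0.106 [0.6 0.5 0.6] [ 0.04  0.34 -0.08]
0.105 0.1051 [-0.5  0.1  2.8] [ 0.04  0.21 -0.04]
0.104 0.1042 [-1.7  0.8  4.9] [ 0.02  0.1  -0.  ]
0.103 0.1032 [-3.2  0.7  8.7] [-0.04  0.09  0.  ]
16.825
```

```bash
cat >> meas.py <<'E'
def avg(n=5,dt=.02):
    v=[]
    for _ in range(n): r.sleep(dt); t,f=torque(); v.append([t,*f])
    return np.mean(v,0)
def swing(a0,a1,step=.2,vel=.12,z=.104):
    for a in np.linspace(a0,a1,int(np.ceil(abs(a1-a0)/step-1e-9))+1)[1:]: at(a,z,vel)
E
python3 - <<'E'
from meas import *
t=r.current_t();at(0,.104);swing(0,.6);print(avg().round(3),r.current_t()-t);t=r.current_t()
for a in np.arange(.4,-.61,-.2):
    at(a,.104,.12);print(round(a,2),avg(4).round(3))
print(r.current_t()-t);t=r.current_t()
swing(-.6,.6);print(avg().round(3),r.current_t()-t,r.current_t())
E
```

```text
[ 0.028  1.286 -1.875  0.78 ] 1.383300000000002
0.4 [ 0.002 -1.642  0.024  1.51 ]
0.2 [ 0.224  0.694 -1.807  0.917]
0.0 [ 0.241  1.584 -1.462  0.309]
-0.2 [ 0.206  1.991 -0.854  1.126]
-0.4 [ 0.205  2.212 -0.222  0.913]
-0.6 [0.247 1.335 0.956 0.821]
2.5
[ 0.004  1.081 -2.316  1.135] 2.183399999999999 22.8917
```

```bash
cat > drive.py <<'E'
from meas import *
import sys
base=.225;a=.6;step=.1
while a>-.6:
    a=max(a-step,-.6); at(a,.104,.12); v=avg(4); d=v[0]-base
    print(round(a,3),v.round(3))
    if d>.06:
        v=avg(6);d=v[0]-base;print('   again',v.round(3))
    if d>.31: print('FIRM');break
    step=.1 if d<.06 else .05 if d<.2 else .03
else:
    t=r.current_t();swing(-.6,.6);print('back',avg(4).round(3))
print(r.current_t())
E
python3 drive.py
```

```text
0.5 [-0.03   0.072 -1.401  1.231]
0.4 [ 0.028 -0.282 -1.28   1.347]
0.3 [-0.003  0.932 -0.918  0.952]
0.2 [ 0.326  1.421 -2.681  0.447]
   again [ 0.298  2.346 -2.394  0.338]
0.15 [ 0.38   3.056 -3.345  0.281]
   again [ 0.335  3.278 -3.09   0.191]
0.1 [ 0.406  3.604 -4.103  0.059]
   again [ 0.374  4.216 -3.744  0.331]
0.05 [ 0.375  3.727 -4.    -0.365]
   again [ 0.325  4.193 -3.541 -0.104]
0.0 [ 0.394  3.573 -4.095  0.028]
   again [ 0.375  4.36  -3.9    0.118]
-0.05 [ 0.333  4.292 -3.648 -0.215]
   again [ 0.392  3.773 -4.091  0.037]
-0.1 [ 0.353  4.131 -4.109  0.047]
   again [ 0.366  3.691 -3.781  0.175]
-0.15 [ 0.364  4.125 -4.19   0.237]
   again [ 0.338  3.986 -3.735  0.06 ]
-0.2 [ 0.357  4.004 -4.315 -0.02 ]
   again [ 0.34   4.243 -3.961 -0.271]
-0.25 [ 0.317  3.836 -4.043  0.138]
   again [ 0.353  3.876 -3.92   0.407]
-0.3 [ 0.336  3.88  -4.194  0.281]
   again [ 0.334  4.107 -3.971  0.094]
-0.35 [ 0.329  3.256 -3.748  0.96 ]
   again [ 0.393  3.435 -4.309  0.076]
-0.4 [ 0.33   3.838 -4.318  0.255]
   again [ 0.372  3.356 -4.087  0.775]
-0.45 [ 0.393  2.933 -3.96   0.528]
   again [ 0.336  3.427 -3.408  0.61 ]
-0.5 [ 0.371  3.079 -4.001  0.499]
   again [ 0.319  3.477 -3.457  0.623]
-0.55 [ 0.372  3.031 -3.676  0.762]
   again [ 0.337  3.357 -3.232  0.292]
-0.6 [ 0.334  3.162 -2.697  0.762]
   again [ 0.36   3.253 -3.065  0.547]
back [ 0.019  0.662 -2.102  1.627]
33.0917
```

```bash
cat > drive2.py <<'E'
from meas import *
base=.355;a=.6
swing(.6,.3);a=.3;step=.05
while a>-.6:
    a=max(a-step,-.6); at(a,.104,.12); d=avg(8,.02)[0]-base
    print(round(a,3),round(d,3),end='; ')
    if d>.2:step=.03
    if d>.33: print('FIRM');break
print(a,avg(10).round(3),r.current_t())
E
python3 drive2.py
```

```text
0.25 -0.022; 0.2 0.048; 0.15 -0.025; 0.1 0.037; 0.05 0.118; 0.0 0.125; -0.05 0.15; -0.1 0.219; -0.13 0.288; -0.16 0.319; -0.19 0.307; -0.22 0.354; FIRM
-0.22 [ 0.708  2.799 -5.824  0.155] 38.4583
```

```bash
python3 - <<'E'
from meas import *
at(-.16,.104);at(-.1,.104);print(avg(4).round(3))
p=np.array(r.current_tool_pos());z=.104
for z in(.108,.114,.125,.2):
    at(-.1,z,.08 if z<.15 else .2);print(z,F().round(1))
r.sleep(.2);im=shot('wrist','lifted')
im2=shot('scene','s2')
th=np.radians(-8.51);g=[.47968,-.25468];o=down(th)
r.move_to([*g,.16],o); r.move_linear([*g,.05],vel=.12);r.sleep(.1);f0=F();print(f0,r.current_torque(),r.current_tool_pos())
im=shot('wrist','prelay')
for z in np.arange(.046,.0375,-.001):
    r.move_linear([*g,z],vel=.04);f=F()-f0;print(round(z,4),f.round(1),np.round(r.current_torque(),2))
    if f[2]>4: break
print(r.current_t(),r.current_tool_pos())
cv2.imwrite('pics/v3.png',np.vstack([cv2.resize(im['pixels'][...,::-1],(480,300)),cv2.resize(shot('scene')['pixels'][120:300,200:420,::-1],(480,300))]))
E
```

```text
[ 0.007  2.123 -1.022  0.832]
0.108 [ 5.  -1.2 -2.4]
0.114 [ 5.5 -2.6 -4.2]
0.125 [-0.4  0.3 -4.8]
0.2 [-0.6  0.  -5.3]
[ 0.40612888 -0.02863183 -4.34423757] [0.07268958 0.28397297 0.02337891] [ 0.48008411 -0.25489882  0.05077371]
0.046 [ 0.7 -0.3  0. ] [0.05 0.3  0.03]
0.045 [-0.8 -0.  -0.4] [ 0.06  0.33 -0.03]
0.044 [-0.4  0.1 -0.2] [0.06 0.33 0.01]
0.043 [0.1 0.4 0.2] [-0.03  0.24 -0.02]
0.042 [-1.1 -0.4  2.4] [ 0.07  0.17 -0.06]
0.041 [-2.9  0.6  3.6] [-0.03  0.1   0.02]
0.04 [-3.6  0.3  7.2] [-0.02  0.08  0.03]
44.5917 [ 0.47973368 -0.25475515  0.04016937]
```

View pics/v3.png

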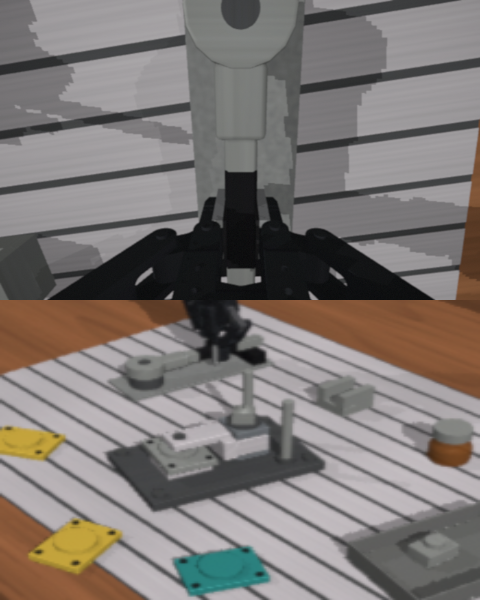

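```bash
python3 - <<'E'
from meas import *
g=[.47968,-.25468]
for z in(.0392,.0385):
    r.move_linear([*g,z],vel=.04);print(z,F().round(1),np.round(r.current_torque(),2))
    if F()[2]>10:break
r.set_gripper(.3);r.sleep(.2);print(F().round(1));r.set_gripper(1.0)
r.move_linear([*g,.12],vel=.12)
q=down(np.pi/2)
r.move_to([0.51,-0.29,0.24],q); r.sleep(.2); b=shot('wrist','wre2')
c,th,o,n=wrench(b['P'],(.58,-.269),.038,.052,np.radians(-8.2));print(c*1000,np.degrees(th),o*1000,n)
Q0=np.load('pics/wre.npz')['P']
for nm,P in(('before',Q0),('after',b['P'])):
    print(nm,[round(float(np.median(sel(P,p,.007,.02,.06)[:,2]))*1e3,2) if len(sel(P,p,.007,.02,.06)) else None for p in((.5785-.015,-.2694),(.48,-.2547),(.425,-.2464))])
r.move_to([0.63,-0.09,0.26],q); r.sleep(.2); a=shot('wrist','fix2')
P0=np.load('pics/fix.npz')['P']
u=np.array([np.cos(YAW),np.sin(YAW)]);n=np.array([-u[1],u[0]])
for nm,P in(('before',P0),('after',a['P'])):
    X=sel(P,A+.055*u,.012,.04,.08);D=P[...,:2]-A;S=D@u;T=D@n
    m=(S>.04)&(S<.12)&(abs(T)>.014)&(abs(T)<.06)&(P[...,2]>.022)&(P[...,2]<.045)
    H=sel(P,A,.03,.0775,.0855)
    print(nm,'arm z',np.median(X[:,2]),'plate',rect(np.stack([S[m],T[m]],1)),np.median(P[...,2][m]),'head',rect(H)[2])
print(r.current_t())
cv2.imwrite('pics/v4.png',np.vstack([cv2.resize(x['pixels'][20:320,80:,::-1],(560,300)) for x in (a,b)]))
E
```

```text
0.0392 [-5.2  0.4  6.3] [ 0.01  0.08 -0.02]
0.0385 [-8.5  4.4 15.9] [ 0.39  0.69 -0.03]
[ 0.3 -0.8 -0.3]
[ 578.91064284 -269.31276687] -8.501396122846367 -0.25248366543136813 19
before [45.17, 43.35, 43.13]
after [44.97, 43.26, 43.12]
before arm z 0.06907995849333953 plate ((74.34503936767578, -2.94281005859375), (75.91201782226562, 56.127296447753906), 88.45481872558594) 0.03794602639664507 head 76.03714752197266
after arm z 0.060803311208982164 plate ((74.34681701660156, -2.9910659790039062), (76.12770080566406, 56.06936264038086), 88.45214080810547) 0.0379165874433095 head 45.60395431518555
50.0167
```

View pics/v4.png

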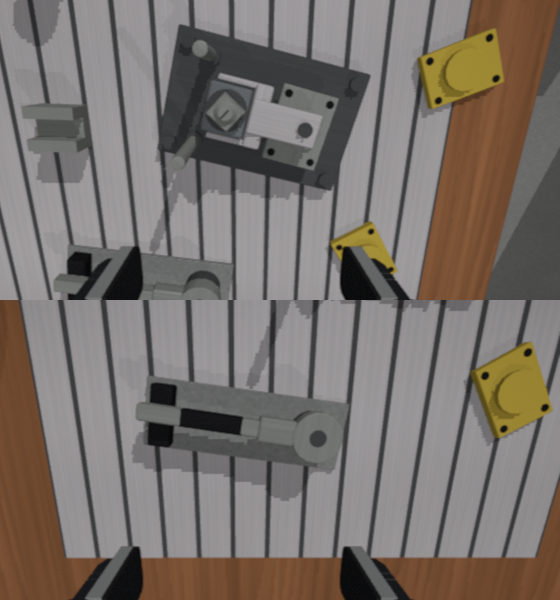

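```bash
python3 -c "
from cell import r
r.hand_in();print(r.current_t())"
```

```text
the job is handed in; nothing more can be done
the job is handed in; nothing more can be done
```

The part is clamped, the wrench is back on its rest, and the job is handed in after about 50 s on the robot's clock. The wrench was set fully down on the screw head and worked through three clockwise strokes without coming off.

**Torque:** the last reading was about 0.71 N m, which is 0.35 N m above the 0.355 N m I took as free-running. That baseline came from small, stop-and-read steps. Larger steps on the first stroke had read only about 0.225 N m, so the baseline depends on step size. The handle turned about 0.34 rad after the torque began to rise, which agrees with 1 N m per rad.

**Screw and jaw:** the screw head turned about 120° (2.10 rad) and the jaw sank 8.3 mm (about 2.07 rad).

**Part:** the camera found no movement of the part; the measured shift was under 0.1 mm.

**Wrench:** it lies within about 0.4 mm and 0.02° of where it started, at the same height. Laying it down, the socket touched the plate first. I lowered the hand until the bar met the block, with a brief reading of about 16 N, then released.

**Other things:** the vee block, rest and two yellow look-alikes looked unmoved in the last pictures. I did not measure them, and I did not re-measure the insert, jar or turquoise look-alike. No check failed.

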